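# Load the check weight into the balance pocket

### The arm

A 6-joint arm with a two-finger parallel gripper is mounted at the origin on the work surface. World frame = base frame: x ahead of the robot, y to its left, z up, the work surface at z = 0. Lengths are in mm, angles in rad, forces in N, time in s.
With the tool pointing down it reaches from about 400 to 925 mm from the base axis. Payload 12.5 kg.
Tool frame: the origin (TCP) lies on the centre line of the jaws, within the pads' length; the fingertips stand 19 mm ahead of it and the grasp point (between the pads) is the TCP; z points along the fingers, y is the line along which they close (so a half turn about z gives the same grasp; the last joint's range is limited). The gripper opens to 95 mm and grips with 3 to 60 N. Pads are 20 mm wide; open, the fingers measure 119 mm over their backs; the gripper's body (75 mm by 180 mm) begins 59 mm behind the grasp point.
Start: joints at [-1.301, 0.491, 1.559, -0, 1.092, -0.106], TCP at [229.409, -581.392, 233.661] pointing down, gripper open.
Joint ranges: [-3.1, 3.1], [-0.84, 2.19], [0.05, 2.79], [-1.13, 4.28], [0.06, 2.93], [-2.69, 2.69]. Speed limits (rad/s): [2.22, 2.22, 2.79, 3.14, 3.14, 3.14].

### API

Orientations are given as [roll, pitch, yaw] about the fixed x, y, z axes, in that order (R = Rz(yaw) Ry(pitch) Rx(roll)).
In Python, from cell import state, read_camera, job_done gives the robot as it stands.
- The arm moves only by the tool arm_command, never from a script. Its argument "deltas" is a list of rows, each an object of numbers: "dx", "dy", "dz": the shift along the world's x, y, z in m; "yaw": the turn about the world's z in degrees. In form: [{"dx": .., "dy": .., "dz": .., "yaw": ..}, ...]. A call has 1 to 20 rows; each row shifts and turns the commanded pose from where the row before left it; what a row does not reach is not made up. A row lasts 1/10 s, in which the tool goes at most 50 mm and 8.59 degrees, less where a joint would pass 70% of its speed; a pose out of reach is approached as far as the arm can. A call with a gripper value outside its range is refused whole. "gripper" is the finger opening in m, from 0 to 0.0951, set as the call begins (left out, the last holds). The fingers move at their own pace and stop on an object; the grip force is fixed at half the most. Time passes only in rows, so rows that do not move let the fingers close. It gives the time, the measured TCP pose, the force, the opening and the grip force at its end, in the units of the state.
- state(): the state, without advancing time (a new reading comes with each control period).
- read_camera(name): name is "scene" or "side" or "wrist"; returns a dict with "color" (384x512x3 uint8, red, green, blue), "range_z" (384x512 float32, mm along the optical axis (not along the pixel's ray), 0 where there is no reading), "fx", "fy", "cx", "cy" (pixels), "extrinsics" (4x4, takes a point from camera to world coordinates). Camera axes: x right, y up, looking along -z (the intrinsics and any distortion apply to the point x, -y, -z); pixel columns grow to the right and rows downward; lengths in mm; the calibration is good to about 2 mm. A picture is of the moment at which its call begins.
- job_done(): hands the job in; it is judged then, once.
The state is a dict: "t": time; "joints": joint angles; "qvel": joint speeds; "tau": joint torques, N m; "eef_pos": TCP position; "tcp_rot": TCP orientation; "ft_force": force on the tool from outside, world axes, zero at the start; "moment": the same for the moment, N m; "opening": opening from 0.0 (shut) to 1.0 (fully open); "grip_force": force on a finger pad.
Only numpy, scipy, OpenCV 4.12 (cv2) and the standard library are available. Lean on these libraries where they do the work, as an engineer would, in place of code of your own. Each camera call takes 0.05 s, during which the arm holds its last target. There are 200 camera calls.

### The job

Slide the flat gold-coloured check weight along the balance's loading deck and over the raised blue lip so that it drops flat into the weighing pocket, then press it home against the red back stop with a steady push of about 8 N for two seconds and let go. Push gently: never more than 20 N on the weight or on the balance. Leave the beaker, the tip box and the jar where they are.

Things in the scene. Friction and masses are not known exactly. Their poses are not given: they have to be found in the camera images.
- balance: Low steel balance, fixed, 320 x 170 mm, origin under its centre on the bench. Its +x is the push direction: flat loading deck (60 mm high) from x = -160 to -22 mm, blue lip, weighing pocket (floor 58 mm high). White side rails, tops 70 mm high, inner faces y = +-50 mm from x = -20 to +130 mm; before that they flare to y = +-72 mm at x = -80 mm: a funnel, where an off-centre weight can jam
- lip (a point): centre of the lip's crest: straight bar across the balance, 100 mm long, 63 mm above the bench, 4 mm wide, so 3 mm above the deck and 5 mm above the pocket floor. Deck side: a 9 mm long ramp, foot 11 mm before this point; pocket side: a vertical face 2 mm beyond it. Axes as the balance
- pocket (a point): point on the pocket floor, 58 mm above the bench, on the balance's centre line, 53 mm beyond the lip's crest. Axes as the balance
- stop_face (a point): lower edge, on the centre line and at floor height, of the flat front face of the red back stop (88 mm wide, 16 mm high) that closes the pocket. The stop is clamped anew each time, 94 to 106 mm beyond the lip's pocket side face, and does not give. Axes as the balance: the weight lies on its -x side; a weight touching the stop has its centre at x = -45 mm here
- weight: flat gold-anodised aluminium disc, 90 mm diameter, 10 mm thick, about 0.16 to 0.24 kg, too wide to grip; origin at the centre of its underside. It starts flat on the loading deck. In the pocket its top stands 5 mm above the lip's crest
- beaker: clear glass beaker, 70 mm diameter, 90 mm high, origin under its centre; leave alone
- tip_box: black and purple pipette tip box, 85 x 85 x 57 mm, origin under its centre; leave alone
- reagent_jar: amber jar with blue cap, 56 mm diameter, 85 mm high, origin under its centre; leave alone
Mind the look-alikes: they are no part of the job. What is meant by the weight is not purple, and is the larger of those in its own colour.

How it is judged (in metres and radians):
On the way, in this order (a step that is already met when the one before it is completed fails the run):
1. the weight, pushed by the fingers, rides up on the lip (tilts more than 1 degree with its centre still 4 to 100 mm short of the pocket point) (angle between weight's own z axis and vertical above 0.0175 rad and x of weight in the frame of pocket between -0.1 and -0.004 m and contact force between the fingers and weight above 0.1 N).
2. the weight lies flat in the pocket against the stop (within 2 mm) while the fingers press it with 4 to 14 N, kept up for 1 s (z of weight in the frame of pocket below 0.0015 m and angle between weight's own z axis and vertical below 0.017 rad and x of weight in the frame of stop_face above -0.047 m and contact force between the fingers and weight between 4 and 14 N), for 1 s.
At the end, for the whole second after the job is handed in: the weight lies flat (within 1 degree) on the pocket floor (within 1.5 mm), within 2 mm of the back stop, at rest and released (z of weight in the frame of pocket between -0.0015 and 0.0015 m and angle between weight's own z axis and vertical below 0.017 rad and x of weight in the frame of stop_face above -0.047 m and linear speed of weight below 0.01 m/s); the robot touches nothing.
It fails at once if the fingers push the weight with more than 20 N (contact force between the fingers and weight above 20 N).
It fails at once if the robot's fingers press on the balance with more than 20 N (contact force between the fingers and balance above 20 N).
It fails at once if the beaker, the tip box or the jar is moved by more than 15 mm (distance of any of beaker, tip_box, reagent_jar from where it was at the start of the episode above 0.015 m).
It also fails if it takes over 64 s, if anything falls off the work surface, if the arm or the gripper's body presses on something with over 40 N, if the wrist force passes 120 N, or if a joint passes its speed limit or range.

## Working session

There is one attempt and no reset: what is moved stays moved. The work goes in short steps, Python scripts to look and compute and a tool call to move; the robot and the scene stay as the last step left them, time stands still between calls to the robot, and variables do not carry over. Pictures are saved under pics/ and viewed, at most 10 in all, crops included, and the job is handed in when it is done.

Besides the shell and the picture viewer there is one more tool, called after "Call:" as name(argument=value, ...) on one line, values as JSON. arm_command: Moves the arm, as the interface text tells. Its arguments: {"type":"object","properties":{"deltas":{"type":"array"},"gripper":{"type":"number"}},"required":["deltas"]}

```bash
mkdir -p pics; cat > h.py <<'E'
import numpy as np, cv2
from cell import state, read_camera, job_done
def pts(c):
    z=c["range_z"].astype(float); v,u=np.indices(z.shape)
    x=(u-c["cx"])/c["fx"]*z; y=(v-c["cy"])/c["fy"]*z
    P=np.stack([x,-y,-z,np.ones_like(z)],-1)@np.array(c["extrinsics"]).T
    P=P[...,:3]; P[z<=0]=np.nan
    return P
def ray(c,u,v,h):
    E=np.array(c["extrinsics"]); d=E[:3,:3]@np.array([(u-c["cx"])/c["fx"],-(v-c["cy"])/c["fy"],-1.])
    o=E[:3,3]; return o+d*(h-o[2])/d[2]
E
python3 - <<'E'
from h import *
ims=[]
for n in("scene","side"):
    c=read_camera(n); np.save(n+".npy",c,allow_pickle=True); ims.append(c["color"]); print(n,{k:(v if k!="extrinsics" else np.round(v,2)) for k,v in c.items() if k not in("color","range_z")})
    cv2.imwrite(f"pics/{n}0.png",cv2.resize(c["color"][...,::-1],(768,576)))
print(state())
E
```

```text
scene {'fx': 451.94695392755756, 'fy': 451.94695392755756, 'cx': 249.61889420089437, 'cy': 190.72085140564747, 'extrinsics': array([[ 8.80000e-01, -3.60000e-01,  3.10000e-01,  1.02514e+03],
       [ 4.70000e-01,  6.50000e-01, -6.00000e-01, -7.75850e+02],
       [ 1.00000e-02,  6.70000e-01,  7.40000e-01,  1.05743e+03],
       [ 0.00000e+00,  0.00000e+00,  0.00000e+00,  1.00000e+00]])}
side {'fx': 353.76886174157386, 'fy': 353.76886174157386, 'cx': 257.4428100963105, 'cy': 194.97126800109746, 'extrinsics': array([[ 1.0000e+00,  3.0000e-02, -5.0000e-02,  5.5695e+02],
       [-6.0000e-02,  7.2000e-01, -6.9000e-01, -6.6970e+02],
       [ 1.0000e-02,  6.9000e-01,  7.2000e-01,  7.6064e+02],
       [ 0.0000e+00,  0.0000e+00,  0.0000e+00,  1.0000e+00]])}
{'t': 0.1, 'joints': array([-1.30062581e+00,  4.91492088e-01,  1.55936517e+00, -2.42176445e-06,
        1.09169427e+00, -1.05609775e-01]), 'qvel': array([-0.00039261, -0.0003317 , -0.00125597,  0.00134869, -0.00096678,
       -0.00071845]), 'tau': array([ 3.76007898e-03, -6.13619900e+01, -2.58606112e+01,  6.94164634e-02,
        4.69865499e-02, -3.56783710e-05]), 'eef_pos': array([ 229.33969395, -581.20453473,  233.13268065]), 'tcp_rot': array([-3.14063890e+00, -9.89420453e-05,  3.75781360e-01]), 'ft_force': array([-0.45123737,  0.28675658,  0.52565221]), 'moment': array([-0.01622505,  0.00557395,  0.02547615]), 'grip_force': 0.0, 'opening': 0.997308500458665}
```

View pics/scene0.png

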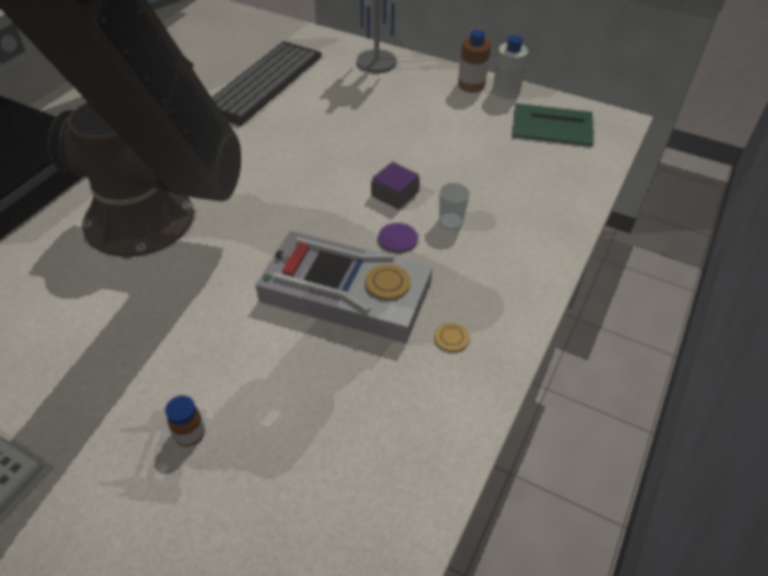

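View pics/side0.png

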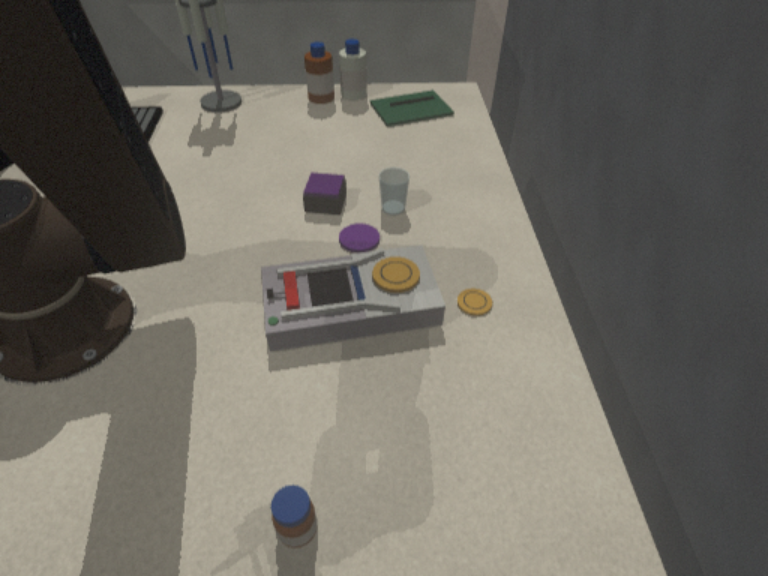

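Lookalikes (scene0 pixels): gold disc on the deck (387,281), small gold disc on the bench (452,337), purple disc (398,237). I choose the one on the deck, since it is gold and the larger of the two gold ones. Next I measure it from both views.

```bash
cat > m.py <<'E'
from h import *
def masks(img):
    H=cv2.cvtColor(img,cv2.COLOR_RGB2HSV); h,s,v=[H[...,i].astype(int) for i in range(3)]
    return dict(gold=(h>12)&(h<30)&(s>110)&(v>90), red=((h<8)|(h>172))&(s>130)&(v>80), blue=(h>100)&(h<122)&(s>90)&(v>40))
def comps(m,n=40):
    k,l,st,ce=cv2.connectedComponentsWithStats(m.astype(np.uint8)); return [(l==i,st[i],ce[i]) for i in range(1,k) if st[i][4]>=n]
E
python3 - <<'E'
from m import *
for n in("scene","side"):
    c=np.load(n+".npy",allow_pickle=True).item(); P=pts(c); print(n)
    for k,m in masks(c["color"]).items():
        for q,st,ce in comps(m):
            X=P[q]; X=X[~np.isnan(X[:,0])]
            if len(X)==0: continue
            z=np.median(X[:,2]); r=cv2.minAreaRect(X[:,:2].astype(np.float32))
            print(k,st[4],np.round(ce*1.5),"med",np.round(np.median(X,0)),"rect",np.round(np.r_[r[0],r[1],r[2]],1), "ray68",np.round(ray(c,*ce,68),1))
c=np.load("scene.npy",allow_pickle=True).item();cv2.imwrite("pics/crop1.png",cv2.resize(c["color"][145:235,160:310,::-1],(750,450),interpolation=cv2.INTER_CUBIC))
E
```

```text
scene
gold 474 [387. 281.] med [624.  43.  70.] rect [623.9  42.9  83.7  86.3  10.5] ray68 [623.   44.1  68. ]
gold 301 [451. 337.] med [777.  23.   8.] rect [776.4  24.   62.3  62.4  17.6] ray68 [791.3 -23.2  68. ]
red 126 [295. 258.] med [432.   5.  74.] rect [432.2   6.3  21.   85.4   7.2] ray68 [428.3  10.8  68. ]
blue 80 [477.  37.] med [455. 888. 157.] rect [455.1 898.   41.3  38.5  67.1] ray68 [ 399.6 1049.3   68. ]
blue 80 [514.  42.] med [554. 907. 158.] rect [551.8 917.5  32.7  44.5  22.9] ray68 [ 508.9 1071.3   68. ]
blue 277 [180. 410.] med [ 462. -391.   84.] rect [ 458.1 -389.2   44.2   46.6   69.1] ray68 [ 452.6 -385.    68. ]
side
gold 502 [395. 273.] med [622.  42.  71.] rect [621.2  45.2  85.9  84.8  14.2] ray68 [621.8  44.9  68. ]
gold 296 [474. 301.] med [774.  22.   8.] rect [775.2  24.   64.5  64.1  80.5] ray68 [757.4 -32.6  68. ]
red 177 [290. 289.] med [429.   7.  75.] rect [428.9   9.8  20.6  85.9   9.2] ray68 [428.2  13.4  68. ]
blue 65 [351.  45.] med [550. 908. 156.] rect [550.  914.7  33.5  40.3  13.5] ray68 [ 548.4 1127.1   68. ]
blue 76 [317.  48.] med [451. 887. 153.] rect [452.6 893.6  34.9  36.4  63.5] ray68 [ 436.7 1104.    68. ]
blue 477 [290. 504.] med [ 457. -388.   85.] rect [ 457.1 -388.    46.9   45.2   23.2] ray68 [ 454.4 -381.2   68. ]
```

View pics/crop1.png

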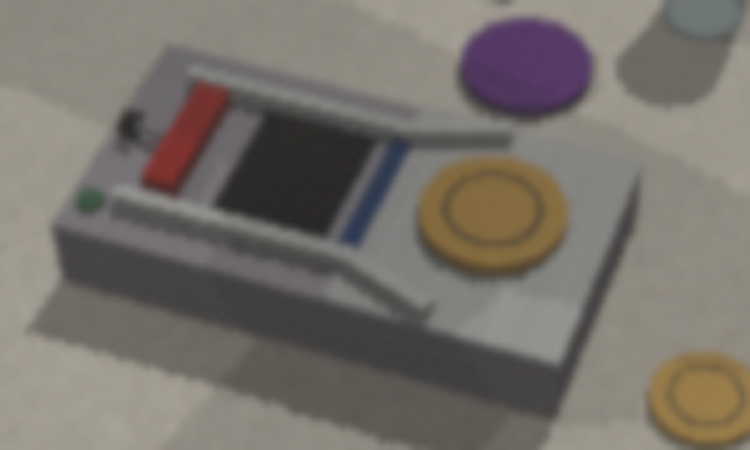

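The crop confirms it: the disc on the deck is about 86 mm wide, and the small gold one on the bench is about 63 mm. I'll move above the far side of it and look with the wrist camera.

Call:
arm_command(deltas=[{"dx": 0.024, "dy": 0.032, "yaw": -0.65}, {"dx": 0.024, "dy": 0.032, "yaw": -0.65}, {"dx": 0.024, "dy": 0.032, "yaw": -0.65}, {"dx": 0.024, "dy": 0.032, "yaw": -0.65}, {"dx": 0.024, "dy": 0.032, "yaw": -0.65}, {"dx": 0.024, "dy": 0.032, "yaw": -0.65}, {"dx": 0.024, "dy": 0.032, "yaw": -0.65}, {"dx": 0.024, "dy": 0.032, "yaw": -0.65}, {"dx": 0.024, "dy": 0.032, "yaw": -0.65}, {"dx": 0.024, "dy": 0.032, "yaw": -0.65}, {"dx": 0.024, "dy": 0.032, "yaw": -0.65}, {"dx": 0.024, "dy": 0.032, "yaw": -0.65}, {"dx": 0.024, "dy": 0.032, "yaw": -0.65}, {"dx": 0.024, "dy": 0.032, "yaw": -0.65}, {"dx": 0.024, "dy": 0.032, "yaw": -0.65}, {"dx": 0.024, "dy": 0.032, "yaw": -0.65}, {"dx": 0.024, "dy": 0.032, "yaw": -0.65}, {"dx": 0.024, "dy": 0.032, "yaw": -0.65}, {"dx": 0.024, "dy": 0.032, "yaw": -0.65}, {"dx": 0.024, "dy": 0.032, "yaw": -0.65}], gripper=0.04)

```text
$.deltas[0]: bad value
```

```bash
python3 - <<'E'
from m import *
s=state();print(s["t"],s["eef_pos"],s["tcp_rot"],s["opening"],s["ft_force"])
c=read_camera("wrist"); np.save("w1.npy",c,allow_pickle=True); print(c["fx"],np.round(c["extrinsics"],2))
cv2.imwrite("pics/w1.png",cv2.resize(c["color"][...,::-1],(768,576)))
P=pts(c)
for k,m in masks(c["color"]).items():
    for q,st,ce in comps(m):
        X=P[q]; X=X[~np.isnan(X[:,0])]
        if len(X)<9: continue
        r=cv2.minAreaRect(X[:,:2].astype(np.float32)); print(k,st[4],np.round(ce*1.5),np.round(np.median(X,0),1),np.round(np.r_[r[0],r[1],r[2]],1))
E
```

```text
0.1 [ 229.33969395 -581.20453473  233.13268065] [-3.14063890e+00 -9.89420453e-05  3.75781360e-01] 0.997308500458665 [-0.45123737  0.28675658  0.52565221]
288.0436691638731 [[ 3.7000e-01  9.0000e-01  2.3000e-01  2.9451e+02]
 [-9.3000e-01  3.6000e-01  9.0000e-02 -5.5586e+02]
 [-0.0000e+00 -2.5000e-01  9.7000e-01  3.8316e+02]
 [ 0.0000e+00  0.0000e+00  0.0000e+00  1.0000e+00]]
gold 100 [483. 260.] [ 259.7 -657.1   26.7] [ 259.5 -657.3   13.7   12.1   88. ]
gold 99 [473. 285.] [ 237.5 -657.2   29.4] [ 237.4 -657.4   14.4   12.3   89.5]
gold 98 [463. 309.] [ 216.1 -657.2   32. ] [ 215.6 -657.2   12.1   14.2    0. ]
gold 343 [640. 388.] [ 276.3 -615.   308.1] [ 273.1 -616.7   12.9    2.8   23. ]
gold 152 [125. 407.] [ 238.  -525.9  311.1] [ 236.8 -526.2   12.3    2.6   22.3]
blue 2944 [399. 344.] [ 168.2 -616.8   36.6] [ 1.658e+02 -6.205e+02  6.020e+01  9.000e+01  3.000e-01]
```

View pics/w1.png

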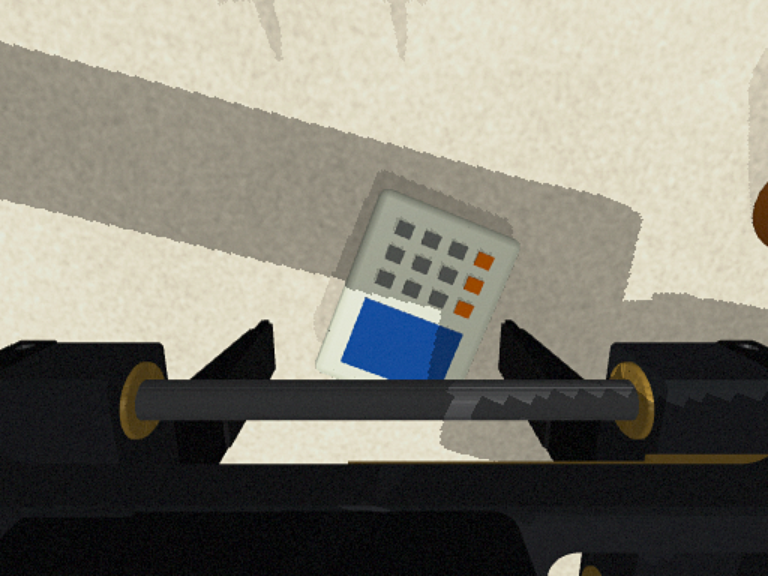

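The wrist image shows only a calculator, with blue screen at (400,344), and the camera faces tool +x. The tool has therefore not moved: the rows need every key. I'll resend with dz, and turn the tool by about 168° so the camera faces the pocket.

Call:
arm_command(deltas=[{"dx": 0.024, "dy": 0.032, "dz": 0, "yaw": 8.4}, {"dx": 0.024, "dy": 0.032, "dz": 0, "yaw": 8.4}, {"dx": 0.024, "dy": 0.032, "dz": 0, "yaw": 8.4}, {"dx": 0.024, "dy": 0.032, "dz": 0, "yaw": 8.4}, {"dx": 0.024, "dy": 0.032, "dz": 0, "yaw": 8.4}, {"dx": 0.024, "dy": 0.032, "dz": 0, "yaw": 8.4}, {"dx": 0.024, "dy": 0.032, "dz": 0, "yaw": 8.4}, {"dx": 0.024, "dy": 0.032, "dz": 0, "yaw": 8.4}, {"dx": 0.024, "dy": 0.032, "dz": 0, "yaw": 8.4}, {"dx": 0.024, "dy": 0.032, "dz": 0, "yaw": 8.4}, {"dx": 0.024, "dy": 0.032, "dz": 0, "yaw": 8.4}, {"dx": 0.024, "dy": 0.032, "dz": 0, "yaw": 8.4}, {"dx": 0.024, "dy": 0.032, "dz": 0, "yaw": 8.4}, {"dx": 0.024, "dy": 0.032, "dz": 0, "yaw": 8.4}, {"dx": 0.024, "dy": 0.032, "dz": 0, "yaw": 8.4}, {"dx": 0.024, "dy": 0.032, "dz": 0, "yaw": 8.4}, {"dx": 0.024, "dy": 0.032, "dz": 0, "yaw": 8.4}, {"dx": 0.024, "dy": 0.032, "dz": 0, "yaw": 8.4}, {"dx": 0.024, "dy": 0.032, "dz": 0, "yaw": 8.4}, {"dx": 0.024, "dy": 0.032, "dz": 0, "yaw": 8.4}], gripper=0.04)

```text
t: 2.15
eef_pos: [710.1, 60.1, 233.4]
tcp_rot: [3.141, -0.0, -2.969]
ft_force: [-0.5, -0.2, 0.1]
opening: 0.419
grip_force: 0.0
```

```bash
cat > look.py <<'E'
from m import *
import sys
s=state();print(round(s["t"],2),np.round(s["eef_pos"],1),np.round(np.degrees(s["tcp_rot"]),2),s["opening"],np.round(s["ft_force"],1))
c=read_camera("wrist"); np.save(sys.argv[1]+".npy",c,allow_pickle=True)
cv2.imwrite(f"pics/{sys.argv[1]}.png",cv2.resize(c["color"][...,::-1],(768,576)))
P=pts(c)
for k,m in masks(c["color"]).items():
    for q,st,ce in comps(m,150):
        X=P[q]; X=X[~np.isnan(X[:,0])]
        if len(X)<9: continue
        r=cv2.minAreaRect(X[:,:2].astype(np.float32)); print(k,st[4],np.round(ce*1.5),np.round(np.median(X,0),1),np.round(np.r_[r[0],r[1],r[2]],1))
E
python3 look.py w2
```

```text
2.15 [710.1  60.1 233.4] [ 1.7999e+02 -3.0000e-02 -1.7012e+02] 0.4188888305404462 [-0.5 -0.2  0.1]
gold 5808 [391. 146.] [622.   47.6  69.2] [624.   48.6  87.6  90.3   8.8]
gold 1508 [343. 316.] [771.9  33.    6.8] [762.1  38.8  69.5  99.7  58.6]
gold 205 [276. 392.] [683.1  34.1 310.2] [686.5  34.5  12.9   1.6   8.9]
gold 164 [499. 403.] [677.7  75.6 311.4] [679.4  75.9  13.    1.4   9.6]
blue 1128 [385.  33.] [551.4  32.2  60.4] [552.1  29.4  11.3  99.8  10.2]
```

View pics/w2.png

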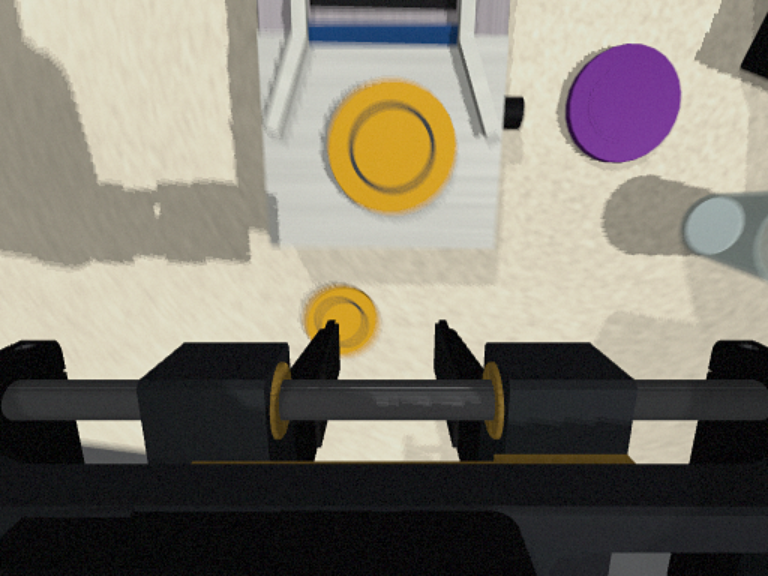

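The wrist view shows the gold disc at (391,146), the lip at (385,33), nearly square to the tool, and the small gold disc at (343,316). Next I refine by ray casting onto the known planes.

```bash
cat > fit.py <<'E'
from m import *
import sys
def proj(c,q,h):
    v,u=np.nonzero(q); return np.array([ray(c,a,b,h)[:2] for a,b in zip(u,v)],np.float32)
def fit(c):
    M=masks(c["color"]); o={}
    g=max(comps(M["gold"]),key=lambda t:t[1][4])
    pr=proj(c,g[0],70); (x,y),r=cv2.minEnclosingCircle(pr); o["gold"]=np.round([x,y,r,*pr.mean(0)],1)
    for k,h in(("blue",62),("red",74)):
        L=[t for t in comps(M[k]) if t[1][4]>100]
        if not L: continue
        q=max(L,key=lambda t:t[1][4])[0]
        pr=proj(c,q,h); r=cv2.minAreaRect(pr); o[k]=np.round([*r[0],*r[1],r[2],*pr.mean(0)],1)
    return o
if __name__=="__main__":
    for n in sys.argv[1:]: print(n,fit(np.load(n+".npy",allow_pickle=True).item()))
E
python3 fit.py w2; python3 - <<'E'
from fit import *
for n in("scene","side"):
    c=np.load(n+".npy",allow_pickle=True).item(); H=cv2.cvtColor(c["color"],cv2.COLOR_RGB2HSV); M=masks(c["color"])
    m=(H[...,0]>98)&(H[...,0]<125)&(H[...,1]>70)
    for q,st,ce in comps(m,20):
        p=ray(c,*ce,62)
        if abs(p[0]-552)<30 and abs(p[1]-30)<40: pr=proj(c,q,62);print(n,st[4],p,cv2.minAreaRect(pr),pr.mean(0))
    for k,h in(("gold",70),("red",74)):
        for q,st,ce in comps(M[k]):
            pr=proj(c,q,h);print(n,k,pr.mean(0),cv2.minAreaRect(pr))
E
```

```text
w2 {'gold': array([623.4,  47.7,  44.5, 622.4,  47.7]), 'blue': array([552.4,  29.2,  11.7,  99.2,   9.9, 551.8,  31.3])}
scene 59 [550.25897236  30.22903997  62.        ] ((549.8834838867188, 30.780380249023438), (8.479881286621094, 83.90718841552734), 9.308463096618652) [550.2159    30.513021]
scene gold [623.7049   42.68756] ((623.5556640625, 43.33113098144531), (83.5102767944336, 84.95736694335938), 28.677600860595703)
scene gold [791.72003  -24.652674] ((791.2298583984375, -24.183551788330078), (58.096961975097656, 60.57926940917969), 23.009668350219727)
scene red [431.83282    6.334998] ((431.5904846191406, 6.960338592529297), (19.973419189453125, 84.19317626953125), 8.833863258361816)
side 80 [549.73218616  29.43412572  62.        ] ((549.3926391601562, 31.478912353515625), (10.82921028137207, 84.45846557617188), 8.766453742980957) [549.6675    29.842587]
side gold [621.6005    43.228973] ((621.5022583007812, 43.33529281616211), (84.82026672363281, 87.43071746826172), 87.56936645507812)
side gold [756.841  -34.2786] ((757.2296752929688, -34.32167053222656), (58.49315643310547, 60.456321716308594), 87.4319076538086)
side red [429.24097    7.900035] ((428.9352722167969, 9.263473510742188), (20.616037368774414, 86.7577133178711), 9.23294734954834)
```

Results, in the balance frame:
- Balance yaw is 9.9° and the tool is already aligned with it.
- Lip is at about (551,30).
- Disc centre is about 72 mm before the lip and about 4 mm to the +y' side.
- TCP is 158 mm before the lip at about +2.7 mm lateral.
- Disc top measures 69–71 mm high (text: 70).

I'll lower the fingertips to 65.5 mm, above the lip's 63 mm and below the disc's 68 mm top in the pocket.

Call:
arm_command(deltas=[{"dx": 0, "dy": 0, "dz": -0.025, "yaw": 0}, {"dx": 0, "dy": 0, "dz": -0.025, "yaw": 0}, {"dx": 0, "dy": 0, "dz": -0.025, "yaw": 0}, {"dx": 0, "dy": 0, "dz": -0.025, "yaw": 0}, {"dx": 0, "dy": 0, "dz": -0.02, "yaw": 0}, {"dx": 0, "dy": 0, "dz": -0.015, "yaw": 0}, {"dx": 0, "dy": 0, "dz": -0.008, "yaw": 0}, {"dx": 0, "dy": 0, "dz": -0.006, "yaw": 0}, {"dx": 0, "dy": 0, "dz": 0, "yaw": 0}, {"dx": 0, "dy": 0, "dz": 0, "yaw": 0}], gripper=0.04)

```text
t: 3.2
eef_pos: [709.8, 58.6, 85.4]
tcp_rot: [-3.141, 0.001, -2.975]
ft_force: [-0.3, 0.3, 0.2]
opening: 0.42
grip_force: 0.0
```

```bash
python3 look.py w3; python3 fit.py w3
```

```text
3.2 [709.8  58.6  85.4] [-1.7999e+02  6.0000e-02 -1.7047e+02] 0.4195292006608066 [-0.3  0.3  0.2]
gold 11619 [395. 115.] [619.1  47.2  68.9] [624.5  46.3  85.2  90.9   7.1]
gold 8364 [395. 116.] [620.3  46.5  69.5] [621.2  46.7  53.9  53.7   9.8]
gold 237 [350. 368.] [751.4  43.6   6.4] [740.4  40.4  44.3  14.9  21. ]
gold 203 [276. 393.] [682.5  32.7 161.9] [685.9  33.1  12.7   1.4   9.2]
gold 190 [499. 403.] [677.5  74.3 163.2] [679.4  74.7  13.7   1.5   9.2]
gold 357 [342. 435.] [795.1  46.2   6.7] [798.5  45.1  16.6  41.2  44.3]
w3 {'gold': array([621.7,  46.6,  44.4, 621. ,  46.4])}
```

View pics/w3.png

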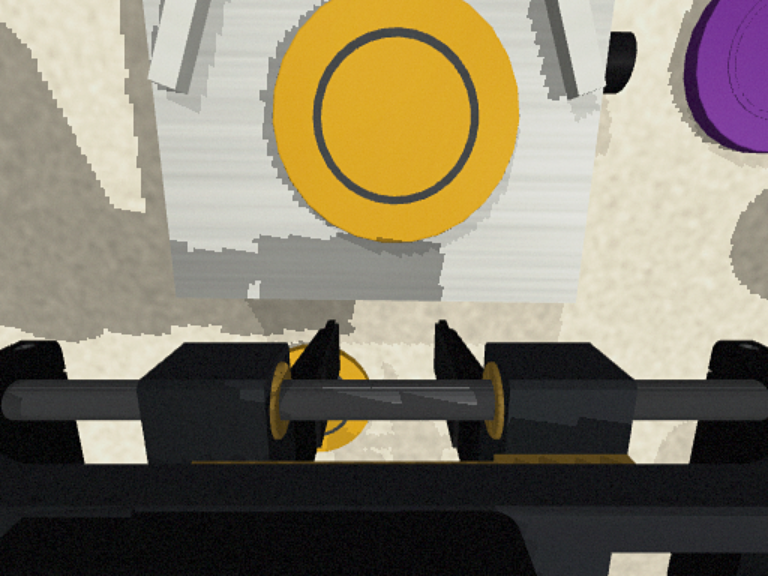

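The disc is at (395,116), the fingers' mid-line is at column 387, and the deck's rear edge is at row 298. I'll cast the deck corners and rail tips to settle the centre line.

```bash
python3 - <<'E'
from fit import *
R={}
for n,L in {"w2":dict(dl=(280,245,60),dr=(497,248,60),ll=(309,34,62),lr=(458,34,62),rtl=(283,136,70),rtr=(485,136,70),disc=(391.5,146.5,70)),
 "w3":dict(dl=(176,298,60),dr=(576,303,60),rtl=(182,92,70),rtr=(569,97,70),disc=(396,116,70),f=(387,330,66))}.items():
    c=np.load(n+".npy",allow_pickle=True).item(); print(n,c["cx"],np.round(np.array(c["extrinsics"])[:3],3).tolist())
    p={k:ray(c,u/1.5,v/1.5,h)[:2] for k,(u,v,h) in L.items()}
    for k in p: print(k,np.round(p[k],1))
    m=lambda a,b:(p[a]+p[b])/2
    print("deck mid",m("dl","dr"),"edge len",np.linalg.norm(p["dl"]-p["dr"]),"yaw",np.degrees(np.arctan2(*(p["dr"]-p["dl"])[[0,1]]*[-1,1])), "rails mid",m("rtl","rtr"),np.linalg.norm(p["rtl"]-p["rtr"]))
    # long deck edges: robust axis from depth-free line fit
E
```

```text
w2 257.5005810986244 [[-0.173, -0.954, -0.247, 641.158], [0.985, -0.168, -0.043, 47.851], [-0.0, -0.25, 0.968, 383.422]]
dl [706.1 -22.3]
dr [680.  139.5]
ll [560.9 -18.8]
lr [543.7  79.2]
rtl [628.5 -26.6]
rtr [604.5 110.2]
disc [622.4  48.1]
deck mid [693.03956132  58.60923406] edge len 163.93928931076147 yaw 9.16184784872378 rails mid [616.47732208  41.80547887] 138.89813227636378
w3 257.5005810986244 [[-0.167, -0.954, -0.248, 640.487], [0.986, -0.162, -0.041, 46.761], [-0.001, -0.252, 0.968, 235.361]]
dl [705.6 -32.5]
dr [679.5 134.8]
rtl [625.1 -29.3]
rtr [603.8 106.2]
disc [620.3  46.8]
f [702.6  57.5]
deck mid [692.54220424  51.15699294] edge len 169.25796496455385 yaw 8.869416809029577 rails mid [614.4409481   38.45142889] 137.23790567024855
```

Balance yaw is about 9.2° (deck edge, rails and stop agree). The disc is about +5 mm off the centre line and the tool about +4 mm. I'll advance to contact and start steering toward the centre.

Call:
arm_command(deltas=[{"dx": -0.004, "dy": -0.0006, "dz": 0, "yaw": -0.3}, {"dx": -0.004, "dy": -0.0006, "dz": 0, "yaw": 0}, {"dx": -0.004, "dy": -0.0006, "dz": 0, "yaw": 0}, {"dx": -0.004, "dy": -0.0006, "dz": 0, "yaw": 0}, {"dx": -0.004, "dy": -0.0006, "dz": 0, "yaw": 0}, {"dx": -0.004, "dy": -0.0006, "dz": 0, "yaw": 0}, {"dx": -0.004, "dy": -0.0006, "dz": 0, "yaw": 0}, {"dx": -0.002, "dy": -0.0004, "dz": 0, "yaw": 0}, {"dx": -0.002, "dy": -0.0004, "dz": 0, "yaw": 0}, {"dx": -0.002, "dy": -0.0004, "dz": 0, "yaw": 0}, {"dx": -0.002, "dy": -0.0005, "dz": 0, "yaw": 0}, {"dx": -0.002, "dy": -0.0005, "dz": 0, "yaw": 0}, {"dx": -0.002, "dy": -0.0005, "dz": 0, "yaw": 0}, {"dx": -0.002, "dy": -0.0005, "dz": 0, "yaw": 0}, {"dx": -0.002, "dy": -0.0005, "dz": 0, "yaw": 0}, {"dx": -0.002, "dy": -0.0005, "dz": 0, "yaw": 0}, {"dx": 0, "dy": 0, "dz": 0, "yaw": 0}, {"dx": 0, "dy": 0, "dz": 0, "yaw": 0}])

```text
t: 5.05
eef_pos: [663.3, 50.2, 84.7]
tcp_rot: [3.141, -0.0, -2.98]
ft_force: [0.5, 0.2, 0.5]
opening: 0.424
grip_force: 0.0
```

```bash
python3 look.py w4; python3 fit.py w4
```

```text
5.05 [663.3  50.2  84.7] [ 1.7999e+02 -2.0000e-02 -1.7077e+02] 0.42380577093497007 [0.5 0.2 0.5]
gold 10510 [387. 213.] [606.2  40.9  69. ] [614.   41.8  89.5  92.3  85.5]
gold 7057 [388. 222.] [611.5  42.   69.6] [612.7  42.3  53.9  53.5   8. ]
gold 214 [275. 394.] [636.   24.4 161.6] [639.3  24.6  12.8   1.6   8.1]
gold 260 [496. 401.] [631.1  66.  161.4] [633.5  66.4  14.8   1.5   9.8]
gold 530 [348. 441.] [750.5  41.4   6.5] [704.1  35.8 120.5  30.3   6.2]
gold 206 [329. 455.] [760.4  31.9   7.4] [705.   31.4 123.1  20.    1.4]
gold 279 [541. 458.] [638.2  74.7 167.3] [638.5  73.3   1.9  19.2  10.5]
blue 5076 [380.  44.] [549.7  28.7  61. ] [549.6  28.8  13.5 100.2   8.8]
w4 {'gold': array([612.5,  42. ,  44.4, 609.1,  41.5]), 'blue': array([550. ,  28.9,  13.5,  99.8,   8.8, 549.9,  28.9])}
```

View pics/w4.png

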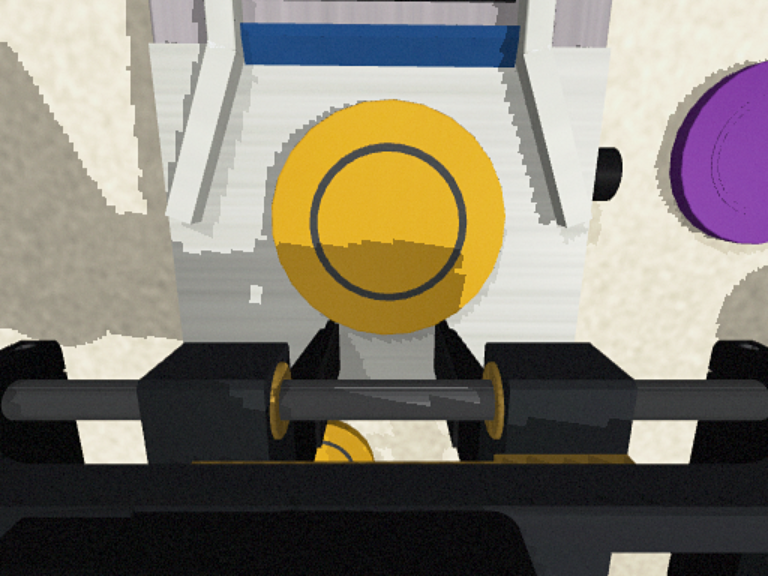

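The disc is nested between both fingers. It is now at (388,216) and 3.2 mm off the centre line, and the lip is at (380,44). I'll go on while steering to the centre.

Call:
arm_command(deltas=[{"dx": -0.002, "dy": -0.0005, "dz": 0, "yaw": 0}, {"dx": -0.002, "dy": -0.0005, "dz": 0, "yaw": 0}, {"dx": -0.002, "dy": -0.0005, "dz": 0, "yaw": 0}, {"dx": -0.002, "dy": -0.0005, "dz": 0, "yaw": 0}, {"dx": -0.002, "dy": -0.0005, "dz": 0, "yaw": 0}, {"dx": -0.002, "dy": -0.0005, "dz": 0, "yaw": 0}, {"dx": -0.002, "dy": -0.0005, "dz": 0, "yaw": 0}, {"dx": -0.002, "dy": -0.0005, "dz": 0, "yaw": 0}])

```text
t: 5.9
eef_pos: [647.3, 46.2, 84.7]
tcp_rot: [3.142, 0.0, -2.98]
ft_force: [0.4, -0.7, -0.5]
opening: 0.417
grip_force: 0.7
```

Call:
arm_command(deltas=[{"dx": -0.002, "dy": -0.0005, "dz": 0, "yaw": 0}, {"dx": -0.002, "dy": -0.0005, "dz": 0, "yaw": 0}, {"dx": -0.002, "dy": -0.0005, "dz": 0, "yaw": 0}, {"dx": -0.002, "dy": -0.0005, "dz": 0, "yaw": 0}])

```text
t: 6.3
eef_pos: [639.2, 44.2, 84.7]
tcp_rot: [3.142, 0.0, -2.98]
ft_force: [1.6, 1.4, -0.2]
opening: 0.418
grip_force: 0.7
```

```bash
python3 look.py w5; python3 fit.py w5
```

```text
6.3 [639.2  44.2  84.7] [ 180.      0.   -170.77] 0.4179878877467499 [ 1.6  1.4 -0.2]
gold 10618 [386. 213.] [581.8  34.6  70.6] [589.3  36.2  89.9  89.9  83.1]
gold 7122 [386. 223.] [588.   35.6  71.1] [589.2  35.8  53.7  53.5  81. ]
gold 237 [276. 393.] [612.1  18.4 161.3] [615.3  18.6  12.9   1.6   7.9]
gold 295 [496. 401.] [607.3  60.  161.2] [609.3  60.3  14.6   1.4   9.8]
gold 153 [331. 458.] [741.7  28.    4.8] [681.6  25.7 125.5  22.4   1.7]
gold 339 [546. 458.] [614.   69.3 167.5] [614.1  68.9   1.9  19.9   8.9]
blue 1302 [295. 112.] [553.4  -6.1  61.3] [552.8   3.7  13.1  49.9  10.8]
blue 1216 [478. 114.] [542.8  64.4  61.3] [545.1  55.3  13.4  46.8   9.4]
w5 {'gold': array([588.8,  35.7,  44.7, 585.2,  35.1]), 'blue': array([553.4,   4. ,  12.6,  49.4,   9.3, 553.7,  -4.8])}
```

The disc is riding up the lip and is within 1 mm of the centre line. When it tips over the crest its rear underside will rise to about 67.5 mm. I'll therefore raise the tips to about 68.2 mm before that point so the fingers do not slip under it.

Call:
arm_command(deltas=[{"dx": -0.002, "dy": -0.00035, "dz": 0, "yaw": 0}, {"dx": -0.002, "dy": -0.00035, "dz": 0, "yaw": 0}, {"dx": -0.002, "dy": -0.00035, "dz": 0, "yaw": 0}, {"dx": -0.002, "dy": -0.00035, "dz": 0, "yaw": 0}, {"dx": -0.002, "dy": -0.00035, "dz": 0, "yaw": 0}, {"dx": -0.002, "dy": -0.00035, "dz": 0, "yaw": 0}, {"dx": -0.002, "dy": -0.00035, "dz": 0, "yaw": 0}, {"dx": -0.002, "dy": -0.00035, "dz": 0, "yaw": 0}])

```text
t: 7.15
eef_pos: [623.2, 41.4, 84.7]
tcp_rot: [3.142, 0.0, -2.98]
ft_force: [1.5, 0.5, 0.2]
opening: 0.421
grip_force: 0.7
```

Call:
arm_command(deltas=[{"dx": -0.002, "dy": -0.00035, "dz": 0.0005, "yaw": 0}, {"dx": -0.002, "dy": -0.00035, "dz": 0.0005, "yaw": 0}, {"dx": -0.002, "dy": -0.00035, "dz": 0.0005, "yaw": 0}, {"dx": -0.002, "dy": -0.00035, "dz": 0.0005, "yaw": 0}, {"dx": -0.002, "dy": -0.00035, "dz": 0.0005, "yaw": 0}])

```text
t: 7.65
eef_pos: [613.2, 39.6, 87.2]
tcp_rot: [3.141, -0.0, -2.981]
ft_force: [1.2, 0.2, -0.2]
opening: 0.423
grip_force: 0.5
```

```bash
cat >> look.py <<'E'
g=comps(masks(c["color"])["gold"],4000); X=np.vstack([P[t[0]] for t in g]); X=X[~np.isnan(X[:,0])]
A=np.c_[X[:,:2]-X[:,:2].mean(0),np.ones(len(X))]; k=np.linalg.lstsq(A,X[:,2],rcond=None)[0]; print("plane slope deg x,y",np.degrees(k[:2]).round(2),"z",k[2].round(1))
E
python3 look.py w6|grep -v gold; python3 fit.py w6
```

```text
7.65 [613.2  39.6  87.2] [ 1.7999e+02 -1.0000e-02 -1.7077e+02] 0.42284056692562544 [ 1.2  0.2 -0.2]
blue 196 [267. 184.] [555.  -17.9  61.4] [556.6 -16.9  12.5   7.5   7.9]
blue 172 [505. 186.] [540.4  75.7  61.4] [541.4  76.2  13.8   6.2  30.4]
plane slope deg x,y [-1.06 -0.21] z 71.9
w6 {'gold': array([562.8,  31.2,  45.1, 559.4,  30.6]), 'blue': array([556.4, -17.1,  12.6,   7. ,   5.1, 555.5, -17.7])}
```

View pics/w6.png

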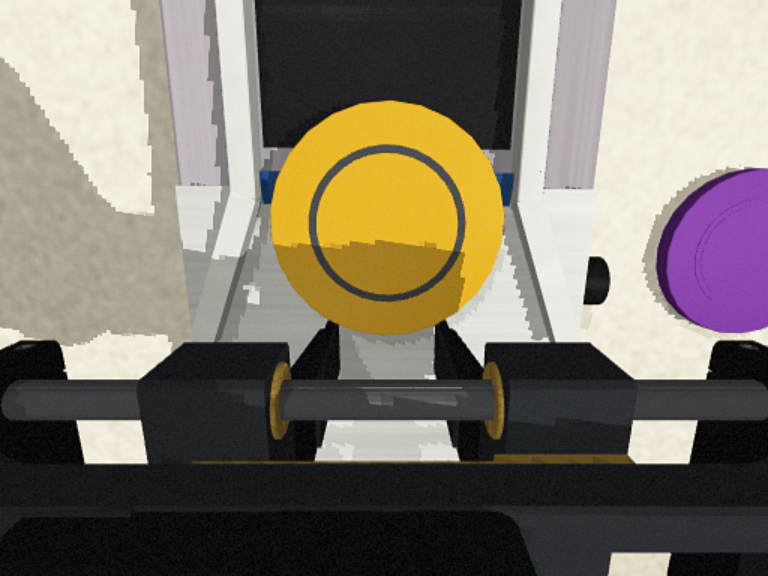

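The disc is centred: its edges are at columns 271 and 503, and the rails at 262 and 512. It is tilted and about 17 mm short of the crest. I'll continue straight.

Call:
arm_command(deltas=[{"dx": -0.002, "dy": -0.00032, "dz": 0, "yaw": 0}, {"dx": -0.002, "dy": -0.00032, "dz": 0, "yaw": 0}, {"dx": -0.002, "dy": -0.00032, "dz": 0, "yaw": 0}, {"dx": -0.002, "dy": -0.00032, "dz": 0, "yaw": 0}, {"dx": -0.002, "dy": -0.00032, "dz": 0, "yaw": 0}, {"dx": -0.002, "dy": -0.00032, "dz": 0, "yaw": 0}, {"dx": -0.002, "dy": -0.00032, "dz": 0, "yaw": 0}, {"dx": -0.002, "dy": -0.00032, "dz": 0, "yaw": 0}, {"dx": -0.002, "dy": -0.00032, "dz": 0, "yaw": 0}, {"dx": -0.002, "dy": -0.00032, "dz": 0, "yaw": 0}, {"dx": -0.002, "dy": -0.00032, "dz": 0, "yaw": 0}, {"dx": -0.002, "dy": -0.00032, "dz": 0, "yaw": 0}])

```text
t: 8.9
eef_pos: [589.3, 35.8, 87.2]
tcp_rot: [3.142, 0.0, -2.98]
ft_force: [1.8, 0.8, 0.6]
opening: 0.419
grip_force: 0.9
```

Call:
arm_command(deltas=[{"dx": -0.002, "dy": -0.00032, "dz": 0, "yaw": 0}, {"dx": -0.002, "dy": -0.00032, "dz": 0, "yaw": 0}, {"dx": -0.002, "dy": -0.00032, "dz": 0, "yaw": 0}, {"dx": -0.002, "dy": -0.00032, "dz": 0, "yaw": 0}, {"dx": -0.002, "dy": -0.00032, "dz": 0, "yaw": 0}, {"dx": -0.002, "dy": -0.00032, "dz": 0, "yaw": 0}, {"dx": -0.002, "dy": -0.00032, "dz": 0, "yaw": 0}, {"dx": -0.002, "dy": -0.00032, "dz": 0, "yaw": 0}])

```text
t: 9.7
eef_pos: [573.1, 33.2, 87.0]
tcp_rot: [3.141, -0.0, -2.981]
ft_force: [1.4, 0.7, 0.1]
opening: 0.418
grip_force: 0.4
```

```bash
python3 look.py w7|grep -v gold; python3 fit.py w7
```

```text
9.7 [573.1  33.2  87. ] [ 1.7999e+02 -2.0000e-02 -1.7077e+02] 0.4182731218284909 [1.4 0.7 0.1]
blue 306 [279. 286.] [556.6 -15.7  60.9] [555.9 -13.9  12.7  13.1   9.2]
blue 303 [492. 288.] [542.7  73.4  60.9] [542.5  71.8  12.7  13.6   8.3]
plane slope deg x,y [4.5  0.64] z 70.4
w7 {'gold': array([523.6,  24.9,  45. , 520.6,  24.4]), 'blue': array([555.1, -13.7,  12.3,  13.5,   9.3, 556.1, -15.1])}
```

View pics/w7.png

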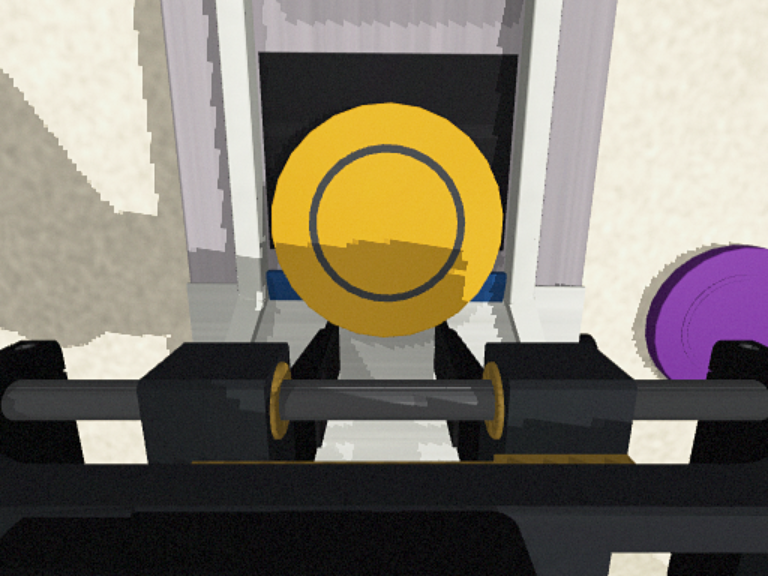

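The disc has tipped forward (4.5°, centre about 22 mm past the crest) and is centred. I'll advance and lower the tips to 65.6 mm.

Call:
arm_command(deltas=[{"dx": -0.002, "dy": -0.00032, "dz": 0, "yaw": 0}, {"dx": -0.002, "dy": -0.00032, "dz": 0, "yaw": 0}, {"dx": -0.002, "dy": -0.00032, "dz": -0.0003, "yaw": 0}, {"dx": -0.002, "dy": -0.00032, "dz": -0.0003, "yaw": 0}, {"dx": -0.002, "dy": -0.00032, "dz": -0.0003, "yaw": 0}, {"dx": -0.002, "dy": -0.00032, "dz": -0.0003, "yaw": 0}, {"dx": -0.002, "dy": -0.00032, "dz": -0.0003, "yaw": 0}, {"dx": -0.002, "dy": -0.00032, "dz": -0.0003, "yaw": 0}, {"dx": -0.002, "dy": -0.00032, "dz": -0.0003, "yaw": 0}, {"dx": -0.002, "dy": -0.00032, "dz": -0.0003, "yaw": 0}])

```text
t: 10.75
eef_pos: [553.3, 30.0, 84.8]
tcp_rot: [3.142, 0.0, -2.981]
ft_force: [1.2, -0.0, 1.8]
opening: 0.42
grip_force: 1.0
```

```bash
python3 look.py w8|grep -v gold; python3 fit.py w8
```

```text
10.75 [553.3  30.   84.8] [ 1.8000e+02  1.0000e-02 -1.7077e+02] 0.4202017676555356 [ 1.2 -0.   1.8]
red 5254 [390.  22.] [435.2  11.9  73.1] [433.9  13.2  11.8  92.    9.5]
blue 618 [294. 329.] [553.   -9.7  61.3] [544.8  -3.9  19.6  43.8  51.1]
blue 588 [477. 330.] [540.8  67.4  61.3] [534.2  59.2  44.6  18.8  54.4]
blue 490 [386. 340.] [552.7  30.2  60.2] [551.5  29.5   9.2  41.2   8.8]
plane slope deg x,y [3.4 0.5] z 69.6
w8 {'gold': array([503.6,  21.7,  44.7, 500.6,  21.1]), 'blue': array([554. ,  -8.4,  12.8,  24.3,   9.3, 553.3,  -9.7]), 'red': array([436.1,  11.4,  13.3,  87.1,   9.3, 435.8,  11.7])}
```

Call:
arm_command(deltas=[{"dx": -0.001, "dy": -0.00016, "dz": 0, "yaw": 0}, {"dx": -0.001, "dy": -0.00016, "dz": 0, "yaw": 0}, {"dx": -0.001, "dy": -0.00016, "dz": 0, "yaw": 0}, {"dx": -0.001, "dy": -0.00016, "dz": 0, "yaw": 0}, {"dx": -0.001, "dy": -0.00016, "dz": 0, "yaw": 0}, {"dx": -0.001, "dy": -0.00016, "dz": 0, "yaw": 0}, {"dx": -0.001, "dy": -0.00016, "dz": 0, "yaw": 0}, {"dx": -0.001, "dy": -0.00016, "dz": 0, "yaw": 0}])

```text
t: 11.6
eef_pos: [545.3, 28.8, 84.7]
tcp_rot: [3.141, -0.0, -2.98]
ft_force: [0.3, -0.4, -0.3]
opening: 0.42
grip_force: 0.4
```

```bash
python3 look.py w9|grep -v gold; python3 fit.py w9
```

```text
11.6 [545.3  28.8  84.7] [ 1.7999e+02 -1.0000e-02 -1.7077e+02] 0.4204375299083371 [ 0.3 -0.4 -0.3]
red 8044 [389.  34.] [431.2  11.1  73.3] [429.8  12.5  19.   92.5   9.2]
blue 277 [293. 343.] [550.9 -10.1  61.5] [537.7  -6.4  15.1  49.1  64. ]
blue 1242 [386. 349.] [548.  29.  61.] [549.6  29.1  13.9  41.2   8.6]
blue 254 [479. 345.] [538.5  67.7  61.4] [527.5  58.5  48.6  14.4  45.9]
plane slope deg x,y [ 0.07 -0.06] z 67.2
w9 {'gold': array([494.8,  20.3,  43.9, 491.6,  19.8]), 'blue': array([547.9,  29. ,  13.1,  40.8,   9.3, 547.9,  28.9]), 'red': array([432. ,  10.7,  21.2,  87.1,   9.3, 431.3,  10.9])}
```

View pics/w9.png

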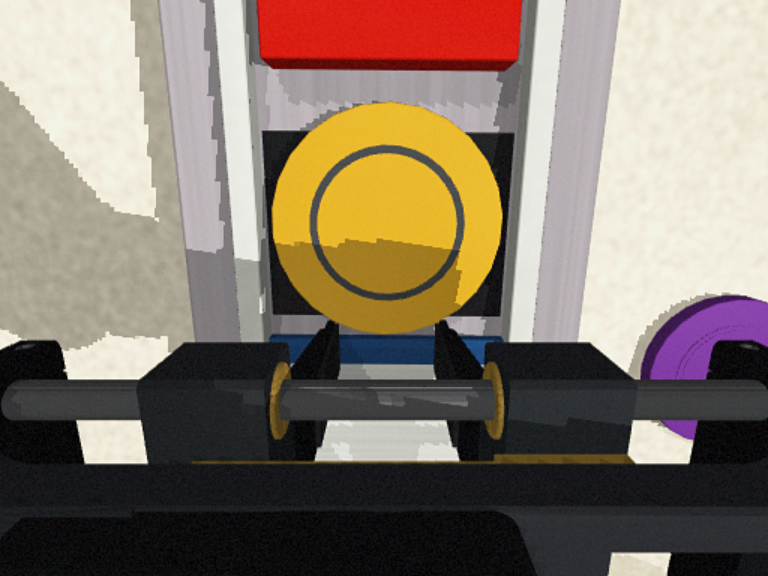

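The disc has dropped flat in the pocket: slope 0°, top at 67 mm. Its front edge is at row 103 and the stop at row 68, which leaves about 9–12 mm. I'll approach slowly.

Call:
arm_command(deltas=[{"dx": -0.001, "dy": -0.00016, "dz": 0, "yaw": 0}, {"dx": -0.001, "dy": -0.00016, "dz": 0, "yaw": 0}, {"dx": -0.001, "dy": -0.00016, "dz": 0, "yaw": 0}, {"dx": -0.001, "dy": -0.00016, "dz": 0, "yaw": 0}, {"dx": -0.001, "dy": -0.00016, "dz": 0, "yaw": 0}, {"dx": -0.001, "dy": -0.00016, "dz": 0, "yaw": 0}])

```text
t: 12.25
eef_pos: [539.3, 27.8, 84.8]
tcp_rot: [3.141, 0.0, -2.98]
ft_force: [1.0, 0.2, -0.0]
opening: 0.422
grip_force: 0.4
```

```bash
python3 - <<'E'
from m import *
c=read_camera("wrist"); M=masks(c["color"]); 
for k in("gold","red"):
    q=np.any([t[0] for t in comps(M[k],1000)],axis=0); v,u=np.nonzero(q[:, 250:265])
    print(k,v.min(),v.max(), ray(c,257,v.min(),68), ray(c,257,v.max(),68 if k=="gold" else 60))
print(state()["eef_pos"],state()["ft_force"])
E
```

```text
gold 68 222 [445.56611214  11.93548242  68.        ] [532.61895928  26.16023363  68.        ]
red 5 57 [415.91161299   7.08982961  68.        ] [438.73366699  10.80157104  60.        ]
[539.17625955  27.81027839  84.74994093] [ 0.89303789  0.54258822 -0.54644159]
```

Call:
arm_command(deltas=[{"dx": -0.0005, "dy": -8e-05, "dz": 0, "yaw": 0}, {"dx": -0.0005, "dy": -8e-05, "dz": 0, "yaw": 0}, {"dx": -0.0005, "dy": -8e-05, "dz": 0, "yaw": 0}, {"dx": -0.0005, "dy": -8e-05, "dz": 0, "yaw": 0}, {"dx": -0.0005, "dy": -8e-05, "dz": 0, "yaw": 0}, {"dx": -0.0005, "dy": -8e-05, "dz": 0, "yaw": 0}, {"dx": -0.0005, "dy": -8e-05, "dz": 0, "yaw": 0}])

```text
t: 13.0
eef_pos: [535.9, 27.3, 84.8]
tcp_rot: [3.142, 0.0, -2.98]
ft_force: [0.7, -1.0, -0.4]
opening: 0.422
grip_force: 0.4
```

Call:
arm_command(deltas=[{"dx": -0.0003, "dy": -5e-05, "dz": 0, "yaw": 0}, {"dx": -0.0003, "dy": -5e-05, "dz": 0, "yaw": 0}, {"dx": -0.0003, "dy": -5e-05, "dz": 0, "yaw": 0}])

```text
t: 13.3
eef_pos: [535.0, 27.1, 84.7]
tcp_rot: [3.141, -0.0, -2.981]
ft_force: [0.2, 0.7, -1.2]
opening: 0.417
grip_force: 0.4
```

Call:
arm_command(deltas=[{"dx": -0.0003, "dy": -5e-05, "dz": 0, "yaw": 0}, {"dx": -0.0003, "dy": -5e-05, "dz": 0, "yaw": 0}])

```text
t: 13.5
eef_pos: [534.4, 27.0, 84.8]
tcp_rot: [3.142, 0.0, -2.98]
ft_force: [1.2, 0.0, -0.2]
opening: 0.427
grip_force: 0.4
```

Call:
arm_command(deltas=[{"dx": -0.0002, "dy": -3e-05, "dz": 0, "yaw": 0}, {"dx": -0.0002, "dy": -3e-05, "dz": 0, "yaw": 0}, {"dx": -0.0002, "dy": -3e-05, "dz": 0, "yaw": 0}])

```text
t: 13.8
eef_pos: [533.8, 26.9, 84.8]
tcp_rot: [3.141, 0.0, -2.981]
ft_force: [0.8, 0.9, 0.1]
opening: 0.419
grip_force: 0.4
```

Call:
arm_command(deltas=[{"dx": -0.0002, "dy": -3e-05, "dz": 0, "yaw": 0}, {"dx": -0.0002, "dy": -3e-05, "dz": 0, "yaw": 0}])

```text
t: 14.0
eef_pos: [533.4, 26.9, 84.8]
tcp_rot: [3.142, 0.0, -2.98]
ft_force: [0.7, -0.1, -0.7]
opening: 0.42
grip_force: 0.6
```

Call:
arm_command(deltas=[{"dx": -0.0002, "dy": -3e-05, "dz": 0, "yaw": 0}, {"dx": -0.0002, "dy": -3e-05, "dz": 0, "yaw": 0}])

```text
t: 14.2
eef_pos: [533.2, 26.8, 84.8]
tcp_rot: [3.142, 0.0, -2.981]
ft_force: [3.5, 0.4, -0.5]
opening: 0.42
grip_force: 1.1
```

Force is rising, so the disc has reached the stop. I'll take single fine steps.

Call:
arm_command(deltas=[{"dx": -0.0001, "dy": -2e-05, "dz": 0, "yaw": 0}, {"dx": 0, "dy": 0, "dz": 0, "yaw": 0}])

```text
t: 14.4
eef_pos: [533.1, 26.8, 84.8]
tcp_rot: [-3.142, 0.001, -2.98]
ft_force: [3.0, 0.3, -1.4]
opening: 0.421
grip_force: 1.2
```

Call:
arm_command(deltas=[{"dx": -0.0001, "dy": -2e-05, "dz": 0, "yaw": 0}, {"dx": 0, "dy": 0, "dz": 0, "yaw": 0}])

```text
t: 14.6
eef_pos: [533.0, 26.7, 84.8]
tcp_rot: [3.142, 0.001, -2.981]
ft_force: [3.4, 0.3, -0.8]
opening: 0.418
grip_force: 1.5
```

Call:
arm_command(deltas=[{"dx": -0.0002, "dy": -3e-05, "dz": 0, "yaw": 0}, {"dx": 0, "dy": 0, "dz": 0, "yaw": 0}])

```text
t: 14.8
eef_pos: [532.9, 26.7, 84.8]
tcp_rot: [-3.142, 0.001, -2.981]
ft_force: [4.6, 0.9, -0.8]
opening: 0.417
grip_force: 2.0
```

Call:
arm_command(deltas=[{"dx": -0.0002, "dy": -3e-05, "dz": 0, "yaw": 0}, {"dx": 0, "dy": 0, "dz": 0, "yaw": 0}])

```text
t: 15.0
eef_pos: [532.9, 26.7, 84.9]
tcp_rot: [-3.141, 0.001, -2.981]
ft_force: [5.9, 1.0, -1.0]
opening: 0.422
grip_force: 2.3
```

Call:
arm_command(deltas=[{"dx": -0.00015, "dy": -2e-05, "dz": 0, "yaw": 0}, {"dx": -0.00015, "dy": -2e-05, "dz": 0, "yaw": 0}, {"dx": 0, "dy": 0, "dz": 0, "yaw": 0}])

```text
t: 15.3
eef_pos: [532.8, 26.7, 85.0]
tcp_rot: [-3.141, 0.002, -2.98]
ft_force: [7.2, 0.6, -0.9]
opening: 0.42
grip_force: 2.7
```

Call:
arm_command(deltas=[{"dx": 0, "dy": 0, "dz": 0, "yaw": 0}, {"dx": 0, "dy": 0, "dz": 0, "yaw": 0}, {"dx": 0, "dy": 0, "dz": 0, "yaw": 0}])

```text
t: 15.6
eef_pos: [532.8, 26.6, 85.0]
tcp_rot: [-3.141, 0.002, -2.981]
ft_force: [6.2, 0.3, -0.2]
opening: 0.423
grip_force: 2.7
```

Call:
arm_command(deltas=[{"dx": -0.00015, "dy": -2e-05, "dz": 0, "yaw": 0}, {"dx": 0, "dy": 0, "dz": 0, "yaw": 0}, {"dx": 0, "dy": 0, "dz": 0, "yaw": 0}, {"dx": 0, "dy": 0, "dz": 0, "yaw": 0}, {"dx": 0, "dy": 0, "dz": 0, "yaw": 0}, {"dx": 0, "dy": 0, "dz": 0, "yaw": 0}, {"dx": 0, "dy": 0, "dz": 0, "yaw": 0}, {"dx": 0, "dy": 0, "dz": 0, "yaw": 0}, {"dx": 0, "dy": 0, "dz": 0, "yaw": 0}, {"dx": 0, "dy": 0, "dz": 0, "yaw": 0}, {"dx": 0, "dy": 0, "dz": 0, "yaw": 0}, {"dx": 0, "dy": 0, "dz": 0, "yaw": 0}])

```text
t: 16.8
eef_pos: [532.7, 26.7, 85.0]
tcp_rot: [-3.141, 0.002, -2.981]
ft_force: [6.2, 0.7, -0.6]
opening: 0.42
grip_force: 2.8
```

Call:
arm_command(deltas=[{"dx": 0, "dy": 0, "dz": 0, "yaw": 0}, {"dx": 0, "dy": 0, "dz": 0, "yaw": 0}, {"dx": 0, "dy": 0, "dz": 0, "yaw": 0}, {"dx": 0, "dy": 0, "dz": 0, "yaw": 0}, {"dx": 0, "dy": 0, "dz": 0, "yaw": 0}, {"dx": 0, "dy": 0, "dz": 0, "yaw": 0}, {"dx": 0, "dy": 0, "dz": 0, "yaw": 0}, {"dx": 0, "dy": 0, "dz": 0, "yaw": 0}, {"dx": 0, "dy": 0, "dz": 0, "yaw": 0}, {"dx": 0, "dy": 0, "dz": 0, "yaw": 0}])

```text
t: 17.8
eef_pos: [532.7, 26.7, 85.0]
tcp_rot: [-3.141, 0.002, -2.981]
ft_force: [6.7, 0.6, -0.9]
opening: 0.42
grip_force: 2.8
```

```bash
python3 look.py w10|grep -v gold; python3 - <<'E'
from m import *
c=np.load("w10.npy",allow_pickle=True).item(); M=masks(c["color"]); 
for k in("gold","red"):
    q=np.any([t[0] for t in comps(M[k],1000)],axis=0); v,u=np.nonzero(q[:, 250:265])
    print(k,v.min(),v.max(), ray(c,257,v.min(),68), ray(c,257,v.max(),68))
E
```

```text
17.8 [532.7  26.7  85. ] [-1.7998e+02  1.1000e-01 -1.7077e+02] 0.4200747000487137 [ 6.7  0.6 -0.9]
red 8583 [389.  67.] [428.8  10.1  73.3] [427.8  12.2  22.4  92.2   8.9]
blue 762 [386. 370.] [545.4  28.6  61.6] [546.3  28.5   8.   43.   10.2]
plane slope deg x,y [ 0.25 -0.02] z 67.3
gold 69 223 [439.49254155  10.85018373  68.        ] [526.79276375  25.10736539  68.        ]
red 20 69 [416.14313292   7.03694303  68.        ] [439.49254155  10.85018373  68.        ]
```

The disc meets the red stop in the picture (both at row 69) and lies flat. I'll nudge the force to about 8 N and hold it for two seconds.

Call:
arm_command(deltas=[{"dx": -0.00015, "dy": -2e-05, "dz": 0, "yaw": 0}, {"dx": -0.0001, "dy": -2e-05, "dz": 0, "yaw": 0}, {"dx": 0, "dy": 0, "dz": 0, "yaw": 0}, {"dx": 0, "dy": 0, "dz": 0, "yaw": 0}, {"dx": 0, "dy": 0, "dz": 0, "yaw": 0}])

```text
t: 18.35
eef_pos: [532.7, 26.6, 85.0]
tcp_rot: [-3.141, 0.002, -2.981]
ft_force: [6.7, 0.9, -1.2]
opening: 0.419
grip_force: 3.1
```

Call:
arm_command(deltas=[{"dx": 0, "dy": 0, "dz": 0, "yaw": 0}, {"dx": 0, "dy": 0, "dz": 0, "yaw": 0}, {"dx": 0, "dy": 0, "dz": 0, "yaw": 0}, {"dx": 0, "dy": 0, "dz": 0, "yaw": 0}, {"dx": 0, "dy": 0, "dz": 0, "yaw": 0}, {"dx": 0, "dy": 0, "dz": 0, "yaw": 0}, {"dx": 0, "dy": 0, "dz": 0, "yaw": 0}, {"dx": 0, "dy": 0, "dz": 0, "yaw": 0}, {"dx": 0, "dy": 0, "dz": 0, "yaw": 0}, {"dx": 0, "dy": 0, "dz": 0, "yaw": 0}, {"dx": 0, "dy": 0, "dz": 0, "yaw": 0}, {"dx": 0, "dy": 0, "dz": 0, "yaw": 0}, {"dx": 0, "dy": 0, "dz": 0, "yaw": 0}, {"dx": 0, "dy": 0, "dz": 0, "yaw": 0}, {"dx": 0, "dy": 0, "dz": 0, "yaw": 0}, {"dx": 0, "dy": 0, "dz": 0, "yaw": 0}, {"dx": 0, "dy": 0, "dz": 0, "yaw": 0}, {"dx": 0, "dy": 0, "dz": 0, "yaw": 0}, {"dx": 0, "dy": 0, "dz": 0, "yaw": 0}, {"dx": 0, "dy": 0, "dz": 0, "yaw": 0}])

```text
t: 20.35
eef_pos: [532.7, 26.6, 85.1]
tcp_rot: [-3.141, 0.002, -2.981]
ft_force: [7.7, 0.7, -0.6]
opening: 0.423
grip_force: 3.1
```

Force was held at about 7.5 N. Now I back straight off and lift.

Call:
arm_command(deltas=[{"dx": 0.0005, "dy": 8e-05, "dz": 0, "yaw": 0}, {"dx": 0.0005, "dy": 8e-05, "dz": 0, "yaw": 0}, {"dx": 0.001, "dy": 0.00016, "dz": 0, "yaw": 0}, {"dx": 0.002, "dy": 0.00032, "dz": 0, "yaw": 0}, {"dx": 0.004, "dy": 0.0006, "dz": 0, "yaw": 0}, {"dx": 0.005, "dy": 0.0008, "dz": 0, "yaw": 0}, {"dx": 0.005, "dy": 0.0008, "dz": 0.005, "yaw": 0}, {"dx": 0.005, "dy": 0.0008, "dz": 0.015, "yaw": 0}, {"dx": 0, "dy": 0, "dz": 0.02, "yaw": 0}, {"dx": 0, "dy": 0, "dz": 0.02, "yaw": 0}, {"dx": 0, "dy": 0, "dz": 0, "yaw": 0}, {"dx": 0, "dy": 0, "dz": 0, "yaw": 0}])

```text
t: 21.55
eef_pos: [554.8, 30.3, 144.8]
tcp_rot: [-3.142, 0.0, -2.98]
ft_force: [-0.7, 0.0, -0.2]
opening: 0.422
grip_force: 0.0
```

```bash
python3 look.py w11|grep -v gold; python3 - <<'E'
from m import *
c=np.load("w11.npy",allow_pickle=True).item(); M=masks(c["color"]); 
for k in("gold","red"):
    q=np.any([t[0] for t in comps(M[k],1000)],axis=0); v,u=np.nonzero(q[:, 250:265])
    print(k,v.min(),v.max(), ray(c,257,v.min(),68), ray(c,257,v.max(),68))
E
```

```text
21.55 [554.8  30.3 144.8] [-1.8000e+02  3.0000e-02 -1.7077e+02] 0.42177512202695305 [-0.7  0.  -0.2]
red 4860 [388.  47.] [429.3  10.4  73.3] [427.8  11.7  22.8  91.    8.8]
blue 1766 [386. 291.] [548.8  28.4  61.1] [549.6  28.9  13.6  99.7   8.8]
plane slope deg x,y [ 0.08 -0.03] z 67.2
gold 49 170 [439.63149055  10.77743708  68.        ] [527.03360898  25.06430243  68.        ]
red 12 49 [416.18436187   6.94473856  68.        ] [439.63149055  10.77743708  68.        ]
```

The disc has stayed flat against the stop, and the robot is clear.

```bash
python3 -c "
from cell import job_done; print(job_done())"
```

```text
the job is handed in; nothing more can be done
None
```

The gold weight was slid over the lip, dropped flat in the pocket, pressed against the red stop at about 7–8 N for two seconds and released; I handed the job in at about 21.6 s and got no verdict back.

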